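Light a vial with the inspection lamp's shutter held half open

TASK

Stand the vial upright in the round recess of the inspection lamp and let go of it. Then use the fin on top of the lamp to slide the sprung shutter half open, hold it steady there for two seconds, and finish with the gripper still holding it at half travel: it springs shut if let go. Leave the steel cup and the green bottle where they are.

Things in the scene. Friction and masses are not known exactly. Their poses are not given: they have to be found in the camera images.
- vial: small white medicine vial, 26 mm diameter, 54 mm tall (cylindrical body up to 40 mm, then a narrower neck and a flip-off cap of 18 mm), about 26 g, loose, standing upright on the worktop. Origin: centre of its underside; z up its axis.
- inspection_lamp: fixed white lamp for inspecting vials: base plate 210 (x) x 200 (y) mm, top at 12 mm; along its far edge (x +45 to +95 mm) a housing 196 mm long, 76 mm high, its window facing -x at y +45 mm. Origin: centre of the base on the worktop; x from the seat to the housing (away from the robot, within 0.3 rad of world x), y left along the housing, z up. Place and yaw vary.
- vial_seat (a point): centre of the floor of the round recess for the vial, in a grey block 60 x 60 mm on the base plate, at lamp x -65, y +45, z +16 mm. Recess 31 mm wide, 8 mm deep, 2 mm chamfer; the block's top is 24 mm above the worktop. The nearest tall thing is the shutter's face, 99 mm away in lamp +x.
- shutter (a joint): travel in m of the dark steel shutter (90 mm wide) along the housing: 0 = shut over the window (start), 0.08 = fully open, half = 0.04; grows along the lamp's -y. A spring always pulls it shut: 3 N at 0, 7 N at half, 11 N fully open. Black marks on the housing's top show shut, half (the wide one) and open; a small bright pointer on the back of the shutter's flange passes them.
- fin_top (a point): centre of the top face of the upright black fin on top of the shutter, which moves with it: 36 mm (lamp x) x 14 mm thick (lamp y) x 38 mm high, foot at 81 and top at 119 mm above the worktop, at lamp x +60 mm, y +45 mm minus the shutter's travel. Axes as the lamp's. Nothing stands beside or above it; a steel flange 50 mm long lies at its foot.
- steel_cup: bystander: small open steel cup, 56 mm diameter, 64 mm tall, loose. It and the vial stand at two places left of the lamp, either way round. Origin: centre of its underside.
- tonic_bottle: bystander: green bottle with a red cap, 54 mm diameter, 111 mm tall, loose, behind and left of the lamp. Origin: centre of its underside.
Things that resemble listed ones, but are neither listed nor needed, are in the scene too. There is more than one size of the vial; the one meant has the size given above.

How it is judged:
On the way, in this order (a step that is already met when the one before it is completed fails the run):
1. the vial stands in the recess, let go, with the shutter still nearly shut (horizontal distance between vial and vial_seat below 0.005 m and z of vial in the frame of vial_seat between -0.004 and 0.004 m and angle between vial's own z axis and vertical below 0.12 rad and contact force between the fingers and vial below 0.2 N and value of joint shutter below 0.02 m), for 0.2 s.
2. the gripper holds the shutter at half travel for 1.5 s, the vial in its recess (horizontal distance between vial and vial_seat below 0.005 m and z of vial in the frame of vial_seat between -0.004 and 0.004 m and angle between vial's own z axis and vertical below 0.12 rad and contact force between the fingers and vial below 0.2 N and value of joint shutter between 0.034 and 0.046 m and contact force between any of the fingers, the arm and shutter above 2 N), for 1.5 s.
At the end, for the whole second after the job is handed in: the vial stands upright (within 0.12 rad) on the floor of the recess (within 5 mm of its centre, 4 mm in height), not touched by the fingers; the gripper bears on the fin with over 2 N and holds the shutter still at 40 mm of its 80 mm travel, within 6 mm (all of step 2 and velocity of joint shutter between -0.01 and 0.01 m/s); the arm keeps its last pose, push and grip.
It fails at once if the steel cup is moved by more than 20 mm (distance of steel_cup from where it was at the start of the episode above 0.02 m).
It fails at once if the green bottle is moved by more than 20 mm (distance of tonic_bottle from where it was at the start of the episode above 0.02 m).
It also fails if it takes over 58 s, if anything falls off the work surface, if the arm or the gripper's body presses on something with over 40 N, if the wrist force passes 120 N, or if a joint passes its speed limit or range.

ROBOT

A 6-joint arm with a two-finger parallel gripper is mounted at the origin on a cart in front of the work surface, level with it; the furniture and walls round the work are solid. World frame = base frame: x ahead of the robot, y to its left, z up, the work surface at z = 0. Lengths are in m, angles in rad, forces in N, time in s.
With the tool pointing down it reaches from about 0.325 to 0.775 m from the base axis. Payload 5.5 kg.
Tool frame: the origin (TCP) lies at the very end of the fingers, on their centre line; the grasp point (between the pads) lies 19 mm behind it; z points along the fingers, y is the line along which they close (so a half turn about z gives the same grasp; the last joint's range is limited). The gripper opens to 85 mm and grips with 20 to 120 N. Pads are 22 mm wide; open, the fingers measure 114 mm over their backs; the gripper's body (76 mm by 85 mm) begins 54 mm behind the grasp point. The pads swing forward as they close: fully open they stand 13 mm farther back than shut.
Start: joints at [-1.186, 0.091, 1.231, -0, 1.82, -0.057], TCP at [0.257, -0.542, 0.231] pointing down, gripper open.
Joint ranges: [-2.87, 2.87], [-0.86, 2.18], [0.17, 2.46], [-1.51, 4.65], [0.06, 2.69], [-2.65, 2.65]. Speed limits (rad/s): [2.57, 2.57, 3.01, 3.14, 3.14, 3.14].

INTERFACE

Orientations are given as a rotation vector (axis times angle).
In Python, from rig import telemetry, cams, order, silhouettes gives the robot as it stands.
- The arm moves only by the shell command python3 -m inch 'ROWS' [OPENING] [FORCE]. ROWS is JSON, a list of rows, each a list of 4 numbers: the shift along the tool's x, y, z in mm, then the turn about the tool's z in degrees. In form: [[dx, dy, dz, roll], ...]. A call has 1 to 12 rows; each row shifts and turns the commanded pose from where the row before left it, along the tool's axes as they then stand; what a row does not reach is not made up. A row lasts 1/10 s, in which the tool goes at most 50 mm and 8.59 degrees, less where a joint would pass 70% of its speed; a pose out of reach is approached as far as the arm can. A call with a gripper value outside its range is refused whole. OPENING is the opening, from -1 (shut) to 1 (fully open), set as the call begins (- or left out, the last holds). The fingers move at their own pace and stop on an object; FORCE is the grip in N (left out, the last holds). Time passes only in rows, so rows that do not move let the fingers close. It gives the time, the measured TCP pose, the force and the opening at its end, in the units of the state.
- telemetry.observe(): the state, without advancing time (a new reading comes with each control period).
- cams.grab_frame(name): name is "scene" or "top"; returns a dict with "img" (420x560x3 uint8, red, green, blue), "fov_y" (degrees; the focal length in pixels is half the picture's height over the tangent of half this angle, whatever the lens; pixels are square), "cx", "cy" (the principal point, pixels), "R" (3x3) and "t" (3): a world point X has camera coordinates R X + t. Camera axes: x right, y down, z forward; pixel columns grow to the right and rows downward; lengths in m; the calibration is good to about 2 mm. A picture is of the moment at which its call begins. There is no depth.
- order.hand_in(): hands the job in, once; it reports no verdict.
Trained networks look in a picture, given as the dict that the camera call returned (one of the last four; its "shot" number tells which), for a name from the list of things; names that differ only in an ending like _2 or _b are one class to them, and where a whole thing is asked for, a point or a joint stands for the part that bears it (a point fixed in the world has none). Each returns a list of dicts, best first, with "conf" (0 to 1); they miss things now and then, are a little off and sometimes report something else, mostly with a low value. They report only what shows in the picture. A call takes as long as a camera call. They do not tell look-alikes from the thing itself.
- silhouettes(picture, query): "region" (420x560 bool, what is visible of it) and "extent" ([left, top, width, height] in pixels, round what is visible of it).
The state is a dict: "time": time; "joint_positions": joint angles; "joint_vel": joint speeds; "joint_torque": joint torques, N m; "position": TCP position; "eef_rot": TCP orientation; "contact_force": force on the tool from outside, world axes, zero at the start; "moment": the same for the moment, N m; "gripper_width": finger opening in m.
Only numpy, scipy, OpenCV 4.12 (cv2) and the standard library are available. Lean on these libraries where they do the work, as an engineer would, in place of code of your own. Each camera call takes 0.05 s, during which the arm holds its last target. There are 200 camera calls.

## Working session

There is one attempt and no reset: what is moved stays moved. The work goes in short steps, Python scripts to look and compute and a shell command to move; the robot and the scene stay as the last step left them, time stands still between calls to the robot, and variables do not carry over. Pictures are saved under pics/ and viewed, on a budget of 10 in all, crops included, one or two more only if the job needs it, and the job is handed in when it is done.

```bash
mkdir -p pics
cat > h.py <<'E'
import numpy as np, cv2
from rig import telemetry, cams, order, silhouettes
def K(f):
    fl=f["img"].shape[0]/2/np.tan(np.radians(f["fov_y"])/2); return fl
def proj(f,X):
    c=np.asarray(f["R"])@np.asarray(X,float)+np.asarray(f["t"]); fl=K(f)
    return np.array([f["cx"]+fl*c[0]/c[2], f["cy"]+fl*c[1]/c[2]])
def back(f,uv,z):
    R=np.asarray(f["R"]);t=np.asarray(f["t"]);fl=K(f)
    d=R.T@np.array([(uv[0]-f["cx"])/fl,(uv[1]-f["cy"])/fl,1]);o=-R.T@t
    return o+d*(z-o[2])/d[2]
def save(f,n,crop=None,s=1):
    im=f["img"][:,:,::-1]
    if crop: x,y,w,h=crop; im=im[y:y+h,x:x+w]
    cv2.imwrite("pics/"+n,cv2.resize(im,None,fx=s,fy=s,interpolation=cv2.INTER_CUBIC))
E
python3 - <<'E'
from h import *
s=telemetry.observe();print(s)
for n in ["scene","top"]:
    f=cams.grab_frame(n); print(n,f["fov_y"],f["cx"],f["cy"],np.round(-np.asarray(f["R"]).T@np.asarray(f["t"]),3), np.round(f["R"],2).tolist(), f.keys())
    save(f,n+"0.png",s=1.4)
    for q in ["vial","inspection_lamp","shutter","fin_top","vial_seat","steel_cup","tonic_bottle"]:
        try:
            for r in silhouettes(f,q): print(q,round(r["conf"],2),r["extent"], np.round(back(f,(r["extent"][0]+r["extent"][2]/2,r["extent"][1]+r["extent"][3]),0),3))
        except Exception as e: print(q,e)
E
```

```text
{'time': 0.0, 'joint_positions': array([-1.18572195e+00,  9.18669657e-02,  1.23191959e+00, -3.40257531e-05,
        1.81978063e+00, -5.66985855e-02]), 'joint_vel': array([ 1.02669296e-03, -1.61496675e-03,  3.52012756e-04,  1.29512484e-05,
        3.71186652e-04,  2.12173172e-03]), 'joint_torque': array([ 5.12588467e-04, -4.58717966e+01, -4.18034256e+01,  8.37885136e-05,
        1.13415340e-02, -6.25104576e-06]), 'position': array([ 0.25640699, -0.54213644,  0.23012698]), 'eef_rot': array([-3.06337073e+00, -6.87867741e-01,  5.57727814e-04]), 'contact_force': array([-0.22571274,  0.43506483,  0.43164181]), 'moment': array([ 0.01131803, -0.00695498, -0.01184532]), 'gripper_width': 0.08524413730064197}
scene 57.527245878407605 275.86687962125393 212.54014756889083 [0.136 0.746 0.543] [[-0.8, -0.6, 0.01], [-0.31, 0.4, -0.86], [0.51, -0.7, -0.51]] dict_keys(['img', 'fov_y', 'cx', 'cy', 'R', 't', 'shot'])
vial 0.59 [226.5, 275.4, 12.0, 26.3] [0.539 0.335 0.   ]
vial 0.56 [250.4, 297.5, 8.1, 23.2] [0.472 0.348 0.   ]
vial 0.55 [197.1, 293.6, 14.6, 19.0] [0.562 0.39  0.   ]
inspection_lamp 0.
[... 565 characters left out ...]
3, -0.02, -1.0]] dict_keys(['img', 'fov_y', 'cx', 'cy', 'R', 't', 'shot'])
vial 0.57 [271.1, 137.6, 19.1, 24.0] [0.677 0.16  0.   ]
vial 0.55 [202.6, 208.7, 18.1, 10.1] [0.536 0.333 0.   ]
vial 0.4 [204.1, 237.1, 7.9, 9.3] [0.468 0.342 0.   ]
inspection_lamp 0.82 [346.2, 167.8, 102.5, 98.4] [ 0.413 -0.128  0.   ]
shutter 0.71 [376.0, 174.0, 20.1, 25.4] [ 0.58  -0.103  0.   ]
fin_top 0.6 [373.1, 178.4, 23.7, 23.3] [ 0.574 -0.1    0.   ]
vial_seat 0.88 [346.7, 166.8, 101.2, 98.9] [ 0.414 -0.128  0.   ]
steel_cup 0.94 [232.9, 235.0, 22.2, 27.9] [0.426 0.253 0.   ]
tonic_bottle 0.87 [268.8, 137.7, 21.7, 22.0] [0.682 0.163 0.   ]
tonic_bottle 0.44 [350.8, 169.8, 98.4, 94.9] [ 0.416 -0.135  0.   ]
```

View pics/scene0.png

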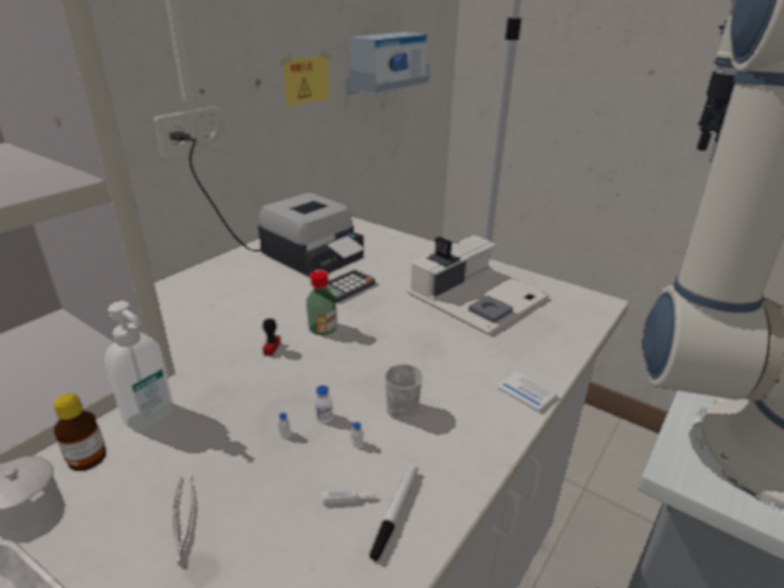

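View pics/top0.png

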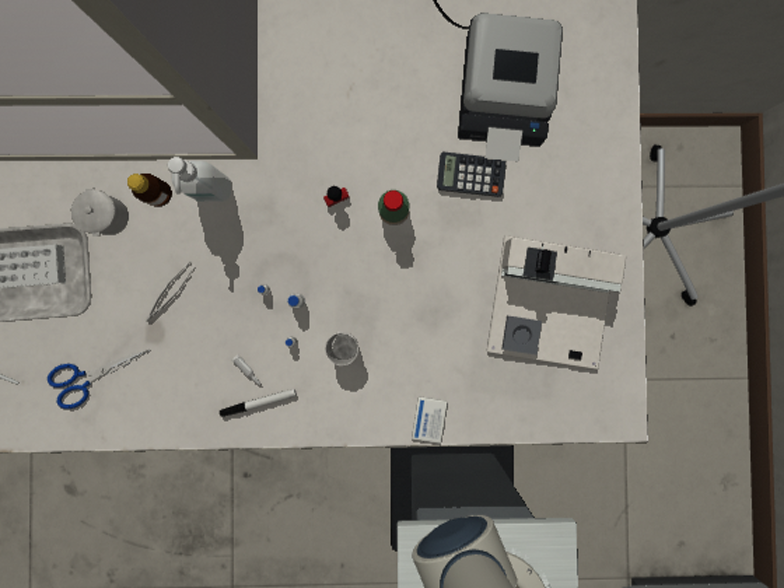

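Scene picture, in display pixels at 1.4x: the cup is at (403,392) and the bottle at (321,305). There are three blue-capped vials, at (323,405), (284,425) and (357,435). In the top picture they are at (294,301), (263,290) and (290,343). The middle one looks largest, so I'll confirm its size and then fit the lamp.

Run:
```python
from h import *
f=cams.grab_frame("scene");g=cams.grab_frame("top")
np.save("pics/top.npy",g["img"])
a=cv2.resize(f["img"][265:330,185:275],None,fx=5,fy=5,interpolation=2)
b=cv2.resize(g["img"][195:260,175:265],None,fx=5,fy=5,interpolation=2)
cv2.imwrite("pics/vials.png",np.hstack([a[:, :400],b[:,:400]])[:,:,::-1])
save(g,"lamp.png",(342,160,110,110),5.4)
for f_,pts in((g,[(188,207),(210,215),(207,245)]),):
    for p in pts:
        for z in(.04,.054):
            X=back(f_,p,z); u0=proj(f,[X[0],X[1],0]);u1=proj(f,[X[0],X[1],z]); print(p,z,np.round(X,3),np.round(u0),np.round(u1))
for r in silhouettes(f,"vial"): print(r["conf"],r["extent"])
```

```text
(188, 207) 0.04 [0.565 0.382 0.04 ] [206. 309.] [205. 294.]
(188, 207) 0.054 [0.564 0.379 0.054] [207. 309.] [205. 288.]
(210, 215) 0.04 [0.545 0.33  0.04 ] [232. 299.] [231. 284.]
(210, 215) 0.054 [0.545 0.328 0.054] [233. 298.] [231. 278.]
(207, 245) 0.04 [0.474 0.337 0.04 ] [257. 317.] [257. 301.]
(207, 245) 0.054 [0.475 0.335 0.054] [257. 316.] [257. 295.]
0.71 [248.7, 299.1, 11.5, 23.1]
0.58 [226.2, 274.3, 11.6, 28.9]
0.47 [195.7, 294.3, 14.0, 17.5]
```

View pics/vials.png

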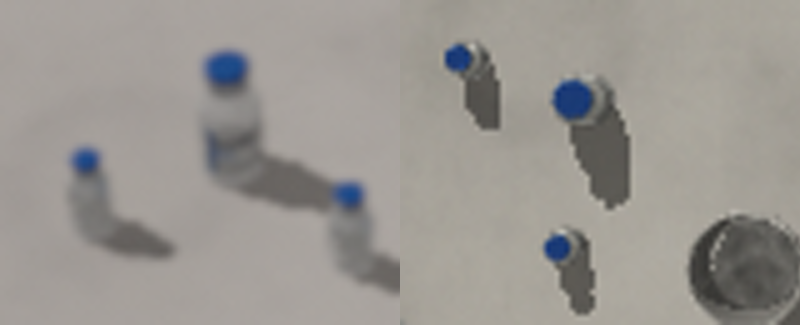

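View pics/lamp.png

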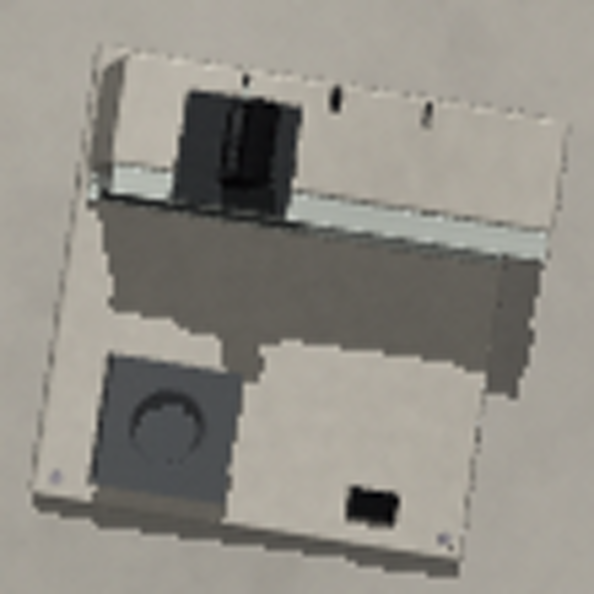

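The wanted vial is the largest one, at scene crop (226,120) and top crop (574,100). Its cap is about 8 px wide, or 18–19 mm, and its height matches 54 mm. The other two are visibly smaller. In the lamp crop the recess centre is near (167,427) and the fin top near (260,142).

Run:
```python
from h import *
from scipy.optimize import least_squares
g=cams.grab_frame("top");f=cams.grab_frame("scene")
P=[((109,353),(-35,75,24)),((244,372),(-35,15,24)),((226,507),(-95,15,24)),((95,488),(-95,75,24)),((167,427),(-65,45,24)),((568,122),(95,-98,76)),((33,493),(-105,100,12)),((460,560),(-105,-100,12)),((130,52),(95,98,76)),((547,232),(45,-98,76)),((260,142),(60,45,119))]
uv=np.array([((p[0]+.5)/5.4-.5+342,(p[1]+.5)/5.4-.5+160) for p,_ in P]);L=np.array([l for _,l in P])/1e3
def W(q,l):
    c,s=np.cos(q[2]),np.sin(q[2]); return np.array([q[0]+c*l[0]-s*l[1],q[1]+s*l[0]+c*l[1],l[2]])
res=lambda q:np.concatenate([proj(g,W(q,l))-p for l,p in zip(L,uv)])
r=least_squares(res,[.5,-.15,-.1],loss="soft_l1",f_scale=1.)
print("lamp",r.x);print(np.round(res(r.x).reshape(-1,2),1).tolist())
np.save("lamp.npy",r.x)
print("seat",W(r.x,(-.065,.045,.016)),"fin",W(r.x,(.06,.045,.119)))
for fr,box in((g,(195,202,30,30)),(f,(220,265,30,30))):
    x,y,w,h=box;im=fr["img"][y:y+h,x:x+w].astype(int);m=(im[...,2]-im[...,0]>50)
    v,u=np.nonzero(m);print("cap",u.mean()+x,v.mean()+y,m.sum(),np.round(back(fr,(u.mean()+x,v.mean()+y),.054 if fr is g else .052),4))
r1=silhouettes(f,"steel_cup")[0]; r2=silhouettes(g,"steel_cup")[0];print(r1["extent"],r2["extent"])
# scene overlay
im=f["img"][:,:,::-1].copy();im=cv2.resize(im,None,fx=4,fy=4)
def dot(X,c):
    p=(proj(f,X)+.5)*4;cv2.circle(im,tuple(int(i) for i in p),4,c,-1)
for l in L: dot(W(r.x,l),(0,0,255))
dot(W(r.x,(-.065,.045,.016)),(0,255,0))
cv2.imwrite("pics/ov.png",im[150*4:250*4,270*4:410*4])
print(telemetry.observe()["time"])
```

```text
lamp [ 0.53901071 -0.11753096 -0.16366406]
[[0.6, 0.1], [-0.2, 0.3], [-0.4, -0.4], [-0.4, -0.6], [0.2, 0.4], [0.5, -0.5], [-0.4, 0.7], [0.4, 0.5], [-0.9, -0.4], [1.4, 0.2], [-0.4, -0.2]]
seat [ 0.48221136 -0.06254157  0.016     ] fin [ 0.60554097 -0.08290837  0.119     ]
cap 209.07142857142858 214.1904761904762 42 [0.547  0.3298 0.054 ]
cap 229.78787878787878 278.06060606060606 33 [0.5482 0.329  0.052 ]
[274.9, 260.8, 26.0, 37.5] [234.0, 238.5, 21.5, 21.8]
1.15
```

View pics/ov.png

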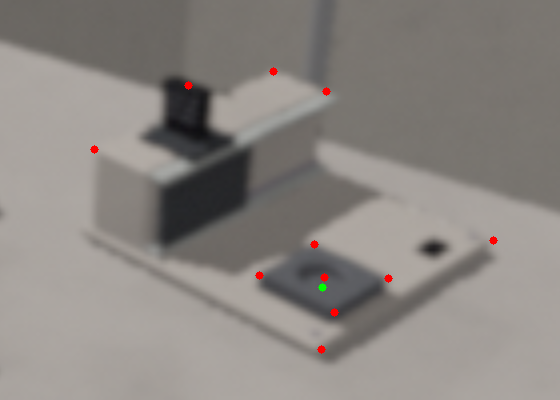

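Overlay agrees to within about 1–2 px: the block corners are at (259,276) and (388,279), the green seat dot is in the recess at (322,287), and the fin top dot is at (188,86). Moving above the vial now. The current yaw puts the closing line between the two small vials.

```bash
python3 -m inch '[[10,-10,0,0],[20,-20,0,0],[28,-29,0,0],[28,-29,0,0],[28,-29,0,0],[28,-29,0,0],[28,-29,0,0],[28,-29,0,0],[28,-29,0,0],[28,-29,0,0],[28,-29,0,0],[28,-29,0,0]]' 0.2 30 && python3 -m inch '[[28,-29,0,0],[28,-29,0,0],[28,-29,0,0],[28,-29,0,0],[28,-29,0,0],[28,-29,0,0],[28,-29,0,0],[28,-29,0,0],[28,-29,0,0],[28,-29,0,0],[20,-24,0,0],[10,-15,0,0]]'
cat >> h.py <<'E'
from scipy.spatial.transform import Rotation
def delta(X):
    s=telemetry.observe();R=Rotation.from_rotvec(s["eef_rot"]).as_matrix()
    print("t",s["time"],"pos",np.round(s["position"],4),"toolY ang",round(np.degrees(np.arctan2(R[1,1],R[0,1])),2),"tilt",np.round(R[:,2],4),"w",round(s["gripper_width"],4),"F",np.round(s["contact_force"],1))
    print("tool delta mm",np.round(R.T@(np.asarray(X)-s["position"])*1e3,1))
E
python3 -c "
from h import *
delta([.5475,.3294,.1])"
```

```text
time: 2.35
position: [0.3998, -0.1183, 0.2315]
eef_rot: [3.065, 0.689, 0.001]
contact_force: [0.4, -0.5, 0.7]
gripper_width: 0.0509
time: 3.55
position: [0.5387, 0.3122, 0.2306]
eef_rot: [-3.064, -0.692, 0.002]
contact_force: [-0.2, 0.2, -0.0]
gripper_width: 0.0509
t 3.55 pos [0.5387 0.3122 0.2306] toolY ang -64.56 tilt [-1.2e-03  2.0e-04 -1.0e+00] w 0.0509 F [-0.2  0.2 -0. ]
tool delta mm [ 15.5 -11.7 130.5]
```

```bash
python3 -m inch '[[0,0,0,0],[0,0,0,0]]' && python3 -c "
from h import *
delta([.5475,.3294,.1])"
```

```text
time: 3.75
position: [0.5388, 0.3095, 0.2312]
eef_rot: [3.065, 0.69, -0.001]
contact_force: [-0.0, -1.2, -0.8]
gripper_width: 0.051
t 3.75 pos [0.5388 0.3095 0.2312] toolY ang -64.63 tilt [-5.e-04 -5.e-04 -1.e+00] w 0.051 F [-0.  -1.2 -0.8]
tool delta mm [ 16.4 -14.3 131.2]
```

```bash
python3 -m inch '[[4,-3.5,25,0],[4,-3.5,35,0],[4,-3.5,35,0],[4.4,-3.8,25,0],[0,0,11.2,0],[0,0,0,0],[0,0,0,0]]'
python3 - <<'E'
from h import *
delta([.5475,.3294,.010])
g=cams.grab_frame("top");f=cams.grab_frame("scene")
a=cv2.resize(f["img"][215:335,180:290],None,fx=4,fy=4,interpolation=2)
b=cv2.resize(g["img"][165:255,160:250],None,fx=4,fy=4,interpolation=2)
b=cv2.copyMakeBorder(b,0,a.shape[0]-b.shape[0],0,0,0)
cv2.imwrite("pics/pre.png",np.hstack([a,b])[:,:,::-1])
E
```

```text
time: 4.45
position: [0.5487, 0.3289, 0.102]
eef_rot: [-3.065, -0.687, -0.003]
contact_force: [0.6, 0.5, 0.7]
gripper_width: 0.051
t 4.45 pos [0.5487 0.3289 0.102 ] toolY ang -64.73 tilt [ 2.e-03  9.e-04 -1.e+00] w 0.051 F [0.6 0.5 0.7]
tool delta mm [-1.1 -1.  92. ]
```

View pics/pre.png

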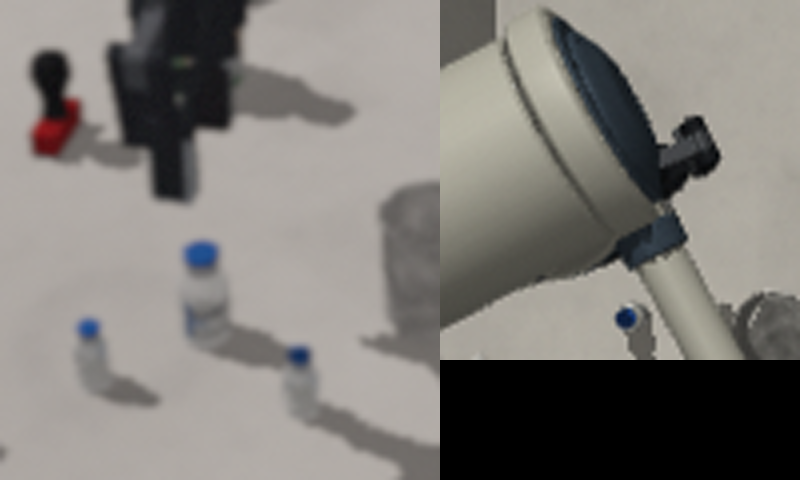

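The finger tip at (175,195) hangs over the vial cap at (201,255), as expected for this view. The top view is blocked by the arm. Going down and gripping.

```bash
python3 -m inch '[[-0.5,-0.5,20,0],[-0.5,-0.5,25,0],[0,0,25,0],[0,0,15,0],[0,0,7,0],[0,0,0,0],[0,0,0,0]]' && python3 -m inch '[[0,0,0,0],[0,0,0,0],[0,0,0,0],[0,0,0,0],[0,0,0,0],[0,0,0,0]]' -0.6 30 && python3 -m inch '[[0,0,-10,0],[0,0,-30,0],[0,0,-35,0],[0,0,-35,0],[0,0,-25,0],[0,0,-5,0],[0,0,0,0],[0,0,0,0]]'
python3 - <<'E'
from h import *
delta([.4822,-.0625,.12])
E
```

```text
time: 5.25
position: [0.5477, 0.3302, 0.0097]
eef_rot: [-3.065, -0.688, -0.003]
contact_force: [-0.9, -0.2, 0.1]
gripper_width: 0.0518
time: 5.85
position: [0.5477, 0.3302, 0.0097]
eef_rot: [-3.065, -0.688, -0.004]
contact_force: [0.0, 0.4, 5.7]
gripper_width: 0.0246
time: 6.65
position: [0.5462, 0.3294, 0.1458]
eef_rot: [3.064, 0.688, -0.005]
contact_force: [0.1, 0.7, -1.0]
gripper_width: 0.0245
t 6.65 pos [0.5462 0.3294 0.1458] toolY ang -64.69 tilt [-0.0029 -0.0015 -1.    ] w 0.0245 F [ 0.1  0.7 -1. ]
tool delta mm [-225.3  326.9   26.6]
```

```bash
python3 -m inch '[[-7,10,0,0],[-14,21,0,0],[-22,33,0,0],[-27,39,0,0],[-27,39,0,0],[-27,39,0,0],[-27,39,0,0],[-27,39,0,0],[-22,33,0,0],[-16,22,0,0],[-9.3,12.9,0,0],[0,0,0,0]]' && python3 -m inch '[[0,0,10,0],[0,0,25,0],[0,0,25,0],[0,0,10,0],[0,0,0,0],[0,0,0,0],[0,0,0,0]]'
python3 - <<'E'
from h import *
delta([.4822,-.0625,.07])
q=np.load("lamp.npy")
g=cams.grab_frame("top");f=cams.grab_frame("scene")
p=telemetry.observe()["position"]
for fr,n in((f,"scene"),(g,"top")): print(n,np.round(proj(fr,[p[0],p[1],p[2]]),1),np.round(proj(fr,[p[0],p[1],p[2]+.044]),1))
a=cv2.resize(f["img"][150:250,270:410],None,fx=4,fy=4,interpolation=2)
b=cv2.resize(g["img"][170:270,345:400],None,fx=4,fy=4,interpolation=2)
cv2.imwrite("pics/held.png",np.hstack([a,b])[:,:,::-1])
E
```

```text
time: 7.85
position: [0.4815, -0.0643, 0.1465]
eef_rot: [-3.066, -0.683, 0.004]
contact_force: [0.2, 0.3, -0.7]
gripper_width: 0.0244
time: 8.55
position: [0.4838, -0.062, 0.0796]
eef_rot: [3.064, 0.689, 0.003]
contact_force: [-0.1, -0.2, -0.1]
gripper_width: 0.0248
t 8.55 pos [ 0.4838 -0.062   0.0796] toolY ang -64.66 tilt [ 2.3e-03 -4.0e-04 -1.0e+00] w 0.0248 F [-0.1 -0.2 -0.1]
tool delta mm [-1.7 -0.2  9.5]
scene [352.4 200.1] [354.4 184.6]
top [377.3 239.6] [381.5 240.5]
```

View pics/held.png

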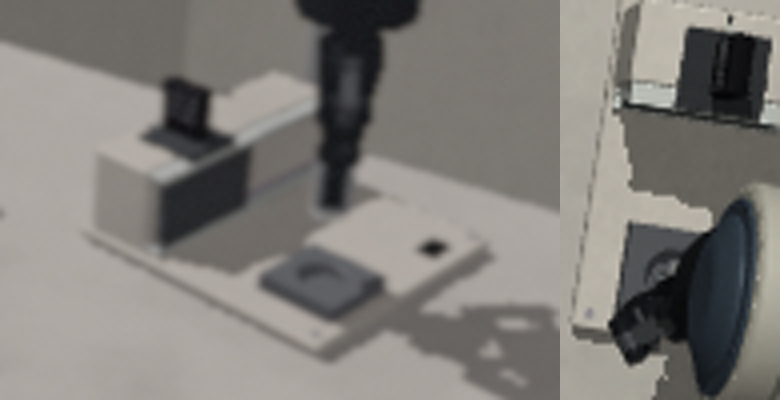

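The scene view shows the fingers at (332,200) in line with the projected TCP, with the vial hidden behind the near finger. The recess at (320,272) is clear. I'll line up and descend with force checks.

```bash
python3 -m inch '[[-1,0,10,0],[-0.5,0,15,0],[0,0,13,0],[0,0,0,0],[0,0,0,0],[0,0,0,0]]' && python3 -c "
from h import *
delta([.4822,-.0625,.0257])
import time
for i in range(3): cams.grab_frame('top'); delta([.4822,-.0625,.0257])"
```

```text
time: 9.25
position: [0.4819, -0.0628, 0.0404]
eef_rot: [3.065, 0.688, 0.001]
contact_force: [0.2, 0.6, -0.3]
gripper_width: 0.0248
t 9.25 pos [ 0.4819 -0.0628  0.0404] toolY ang -64.69 tilt [ 5.e-04 -1.e-04 -1.e+00] w 0.0248 F [ 0.2  0.6 -0.3]
tool delta mm [ 0.4 -0.1 14.7]
t 9.3 pos [ 0.4821 -0.0628  0.0407] toolY ang -64.69 tilt [ 1.e-03 -2.e-04 -1.e+00] w 0.0249 F [ 0.3 -1.2 -0.3]
tool delta mm [ 0.2 -0.2 15. ]
t 9.35 pos [ 0.4821 -0.0628  0.0408] toolY ang -64.69 tilt [ 1.2e-03 -2.0e-04 -1.0e+00] w 0.0246 F [0.2 0.  0.2]
tool delta mm [ 0.2 -0.2 15.1]
t 9.4 pos [ 0.4821 -0.0628  0.0408] toolY ang -64.68 tilt [ 1.2e-03 -2.0e-04 -1.0e+00] w 0.0247 F [ 0.4 -0.3 -0.1]
tool delta mm [ 0.2 -0.2 15.1]
```

```bash
python3 -m inch '[[0,0,4,0],[0,0,3,0],[0,0,0,0],[0,0,0,0]]' && python3 -m inch '[[0,0,2,0],[0,0,1,0],[0,0,0,0],[0,0,0,0]]'
```

```text
time: 9.8
position: [0.4815, -0.0627, 0.0328]
eef_rot: [-3.065, -0.688, 0.001]
contact_force: [0.4, 0.3, 0.1]
gripper_width: 0.0244
time: 10.2
position: [0.4816, -0.0627, 0.0301]
eef_rot: [-3.065, -0.688, 0.0]
contact_force: [-0.5, 0.4, 0.1]
gripper_width: 0.0247
```

Vial bottom is now below the rim with no contact force. Continuing.

```bash
python3 -m inch '[[0,0,2,0],[0,0,0,0],[0,0,0,0]]' && python3 -m inch '[[0,0,1.5,0],[0,0,0,0],[0,0,0,0]]'&& python3 -m inch '[[0,0,1,0],[0,0,0,0],[0,0,0,0]]'
```

```text
time: 10.5
position: [0.4816, -0.0627, 0.028]
eef_rot: [-3.065, -0.688, 0.0]
contact_force: [1.2, -0.3, -0.4]
gripper_width: 0.0249
time: 10.8
position: [0.4816, -0.0627, 0.0265]
eef_rot: [-3.065, -0.688, 0.0]
contact_force: [-0.3, 0.2, -0.4]
gripper_width: 0.0243
time: 11.1
position: [0.4818, -0.0627, 0.0257]
eef_rot: [3.065, 0.688, 0.0]
contact_force: [-0.2, -0.3, 1.0]
gripper_width: 0.0246
```

```bash
python3 -m inch '[[0,0,0,0],[0,0,0,0],[0,0,0,0],[0,0,0,0],[0,0,0,0]]' 0.1 && python3 -m inch '[[0,0,-5,0],[0,0,-15,0],[0,0,-30,0],[0,0,-35,0],[0,0,-35,0],[0,0,-30,0],[0,0,-10,0],[0,0,0,0]]'
python3 - <<'E'
from h import *
q=np.load("lamp.npy");c,s=np.cos(q[2]),np.sin(q[2])
fin=[q[0]+c*.06-s*.045,q[1]+s*.06+c*.045,.18]; print(fin,"lamp y ang",np.degrees(q[2])+90)
delta(fin)
f=cams.grab_frame("scene")
save(f,"placed.png",(270,140,140,110),5)
for r in silhouettes(f,"vial"): print(r["conf"],r["extent"])
print(proj(f,[.4822,-.0625,.07]),proj(f,[.4822,-.0625,.016]))
E
```

```text
time: 11.6
position: [0.4816, -0.0627, 0.0255]
eef_rot: [-3.065, -0.688, 0.0]
contact_force: [-0.2, -0.1, -0.2]
gripper_width: 0.0469
time: 12.4
position: [0.4825, -0.0629, 0.1881]
eef_rot: [3.063, 0.688, 0.006]
contact_force: [-0.1, -0.4, -0.3]
gripper_width: 0.047
[np.float64(0.6055409742785902), np.float64(-0.08290836514161484), 0.18] lamp y ang 80.62273999806644
t 12.4 pos [ 0.4825 -0.0629  0.1881] toolY ang -64.69 tilt [ 4.4e-03 -9.0e-04 -1.0e+00] w 0.047 F [-0.1 -0.4 -0.3]
tool delta mm [102.6  70.7   8.7]
0.6 [249.7, 297.6, 10.4, 23.7]
0.54 [197.9, 297.3, 9.5, 15.5]
[352.54909714 203.46542562] [350.17114955 221.40860578]
```

View pics/placed.png

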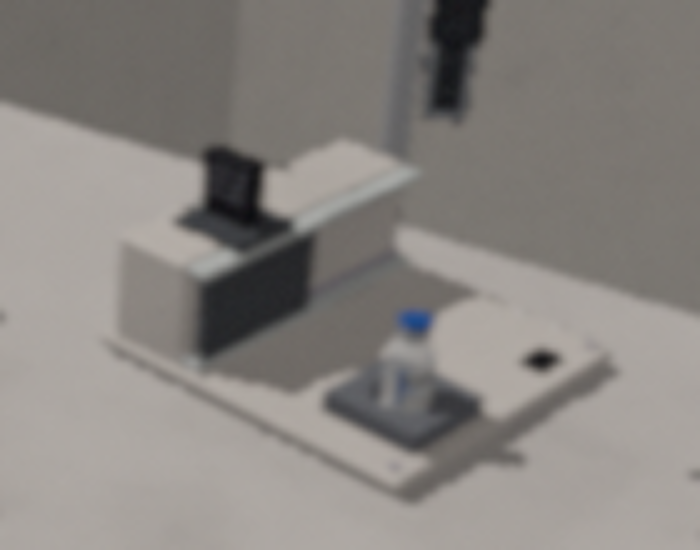

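The vial stands upright in the recess, with its cap at crop (415,321), i.e. px (353,204.2) against a predicted (352.5,203.5). The shutter is still shut. Next I'll turn the tool so it closes along lamp y and go to the fin.

```bash
python3 -m inch '[[0,0,0,4],[0,0,0,7.5],[0,0,0,8],[0,0,0,8],[0,0,0,5],[0,0,0,2.2],[0,0,0,0],[0,0,0,0]]' && python3 -c "
from h import *
delta([.60554,-.08291,.135]);print(telemetry.observe()['joint_positions'])"
```

```text
time: 13.3
position: [0.4811, -0.0626, 0.1839]
eef_rot: [-3.131, 0.255, 0.004]
contact_force: [-0.2, -0.6, -0.5]
gripper_width: 0.0468
t 13.3 pos [ 0.4811 -0.0626  0.1839] toolY ang -99.32 tilt [-2.7e-03  6.0e-04 -1.0e+00] w 0.0468 F [-0.2 -0.6 -0.5]
tool delta mm [ 1.263e+02 -1.000e-01  4.860e+01]
[-1.99553258e-01 -2.21782681e-01  1.61381592e+00  2.40709127e-05
  1.75235195e+00  1.53395791e+00]
```

```bash
python3 -m inch '[[10,0,0,0],[25,0,0,0],[32,0,0,0],[32,0,0,0],[20,0,0,0],[7.3,0,0,0],[0,0,0,0],[0,0,25,0],[0,0,20,0],[0,0,3,0],[0,0,0,0],[0,0,0,0]]'
python3 - <<'E'
from h import *
delta([.60554,-.08291,.09])
f=cams.grab_frame("scene");save(f,"fin.png",(280,120,100,80),6)
E
```

```text
time: 14.5
position: [0.6065, -0.0833, 0.1393]
eef_rot: [3.131, -0.257, 0.003]
contact_force: [0.7, 0.5, 0.3]
gripper_width: 0.0469
t 14.5 pos [ 0.6065 -0.0833  0.1393] toolY ang -99.38 tilt [ 2.1e-03 -4.0e-04 -1.0e+00] w 0.0469 F [0.7 0.5 0.3]
tool delta mm [-1.1 -0.2 49.3]
```

View pics/fin.png

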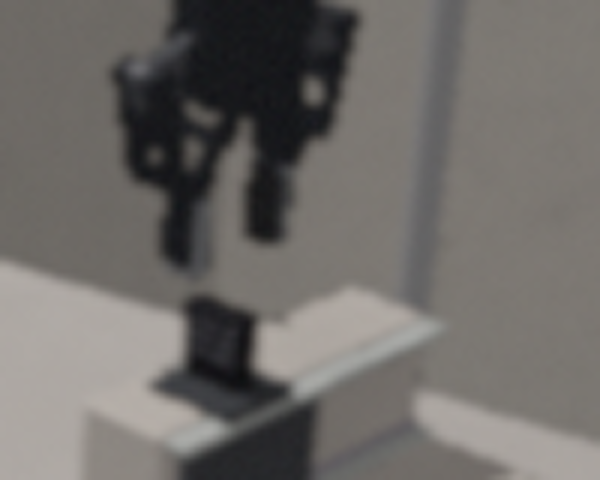

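The finger tips at (187,270) and (266,240) straddle the fin, whose top is at (222,302). Descending and gripping.

```bash
python3 -m inch '[[0,0,15,0],[0,0,20,0],[0,0,11,0],[0,0,3.3,0],[0,0,0,0],[0,0,0,0]]' && python3 -m inch '[[0,0,0,0],[0,0,0,0],[0,0,0,0],[0,0,0,0],[0,0,0,0]]' -0.9 60 && python3 -c "
from h import *
delta([.60554,-.08291,.09])"
```

```text
time: 15.15
position: [0.6067, -0.0834, 0.0891]
eef_rot: [3.131, -0.257, 0.002]
contact_force: [-0.2, -0.4, -0.2]
gripper_width: 0.0469
time: 15.65
position: [0.6066, -0.0839, 0.0893]
eef_rot: [3.13, -0.258, 0.002]
contact_force: [-1.4, -2.8, 4.0]
gripper_width: 0.0133
t 15.65 pos [ 0.6066 -0.0839  0.0893] toolY ang -99.42 tilt [ 0.0015 -0.001  -1.    ] w 0.0133 F [-1.4 -2.8  4. ]
tool delta mm [-1.2 -0.8 -0.7]
```

```bash
python3 -m inch '[[0,0,-0.7,0],[0,3,0,0],[0,5,0,0],[0,7,0,0],[0,7,0,0],[0,7,0,0],[0,5,0,0],[0,3.5,0,0],[0,2.5,0,0],[0,0,0,0],[0,0,0,0],[0,0,0,0]]'
python3 - <<'E'
from h import *
q=np.load("lamp.npy");yl=np.array([-np.sin(q[2]),np.cos(q[2])])
g=cams.grab_frame("top");f=cams.grab_frame("scene")
delta([.60554,-.08291,.09])
fs=[]
for i in range(6): cams.grab_frame("top");s=telemetry.observe();fs.append(s["contact_force"])
print("travel mm",-(s["position"][:2]-np.array([.6066,-.0839]))@yl*1e3,"F along lamp y",np.mean(fs,0)[:2]@yl)
a=cv2.resize(f["img"][150:250,280:380],None,fx=4,fy=4,interpolation=2)
b=cv2.resize(g["img"][160:260,345:445],None,fx=4,fy=4,interpolation=2)
cv2.imwrite("pics/half.png",np.hstack([a,b])[:,:,::-1])
E
```

```text
time: 16.85
position: [0.6001, -0.1217, 0.0893]
eef_rot: [-3.129, 0.255, -0.001]
contact_force: [2.9, 6.2, 4.1]
gripper_width: 0.0132
t 16.95 pos [ 0.6001 -0.1216  0.0893] toolY ang -99.33 tilt [ 0.0011  0.0023 -1.    ] w 0.0132 F [2.3 6.6 4.7]
tool delta mm [ -0.9 -39.1  -0.6]
travel mm 38.31389434177938 F along lamp y 6.428709571201157
```

View pics/half.png

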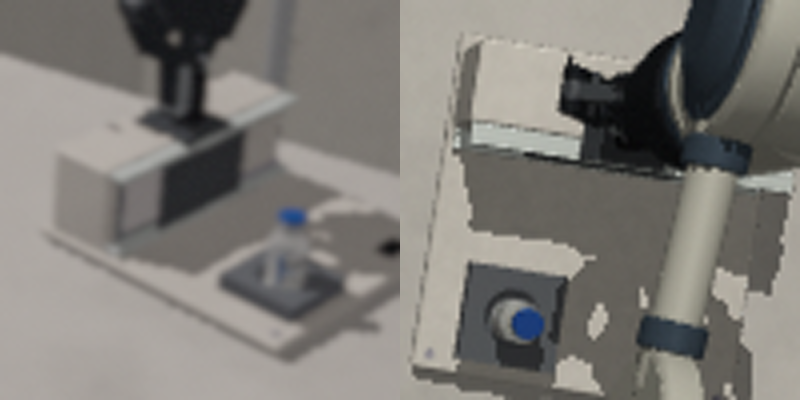

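The picture shows the shutter open about half, with its left edge at (163,180), and the vial upright in the recess with its cap at (292,215) in scene and (528,324) in top. Travel reads 38.3 mm and the force 6.4 N, so I'll nudge it 1.7 mm further and hold for more than 2 s.

```bash
python3 -m inch '[[0,1,0,0],[0,0.8,0,0],[0,0,0,0],[0,0,0,0],[0,0,0,0],[0,0,0,0],[0,0,0,0],[0,0,0,0],[0,0,0,0],[0,0,0,0],[0,0,0,0],[0,0,0,0]]' && python3 -m inch '[[0,0,0,0],[0,0,0,0],[0,0,0,0],[0,0,0,0],[0,0,0,0],[0,0,0,0],[0,0,0,0],[0,0,0,0],[0,0,0,0],[0,0,0,0],[0,0,0,0],[0,0,0,0]]'
python3 - <<'E'
from h import *
q=np.load("lamp.npy");yl=np.array([-np.sin(q[2]),np.cos(q[2])])
fs=[]
for i in range(6): g=cams.grab_frame("top");s=telemetry.observe();fs.append(s["contact_force"])
f=cams.grab_frame("scene")
c,sn=np.cos(q[2]),np.sin(q[2])
print("travel",-(s["position"][:2]-np.array([.6066,-.0839]))@yl*1e3,"vs model fin",-(s["position"][:2]-np.array([.60554,-.08291]))@yl*1e3,"F",np.mean(fs,0),np.mean(fs,0)[:2]@yl,"w",s["gripper_width"],"t",s["time"])
im=g["img"][225:255,360:395].astype(int);v,u=np.nonzero(im[...,2]-im[...,0]>50);p=(u.mean()+360,v.mean()+225)
print("cap",p,back(g,p,.07),"seat",q[0]-c*.065-sn*.045,q[1]-sn*.065+c*.045)
# shutter left edge in the scene: brightness along housing face at z=.045, lamp x=.034 (shutter face)
ys=np.arange(.095,-.06,-.004)
for z in(.03,.045,.06):
    print(z,[int(f["img"][tuple(np.round(proj(f,[q[0]+c*.034-sn*y,q[1]+sn*.034+c*y,z])).astype(int)[::-1])].mean()) for y in ys])
print(np.round(ys*1e3).astype(int).tolist())
E
```

```text
time: 18.45
position: [0.5998, -0.1234, 0.0893]
eef_rot: [-3.129, 0.255, -0.001]
contact_force: [2.4, 6.4, 4.6]
gripper_width: 0.013
time: 19.65
position: [0.5998, -0.1234, 0.0893]
eef_rot: [-3.129, 0.255, -0.001]
contact_force: [3.1, 6.5, 4.3]
gripper_width: 0.0134
travel 40.01493454989183 vs model fin 40.81899463247314 F [2.47086151 6.86738099 4.02691587] 7.178199847798202 w 0.013340333680536495 t 19.95
cap (np.float64(376.5416666666667), np.float64(240.39583333333334)) [ 0.48132364 -0.06227257  0.07      ] seat 0.4822113610297232 -0.0625415662796214
0.03 [88, 95, 93, 97, 94, 96, 95, 94, 97, 90, 81, 58, 45, 39, 41, 40, 40, 40, 41, 40, 39, 40, 41, 40, 39, 40, 39, 42, 39, 39, 40, 40, 49, 70, 87, 94, 94, 98, 96]
0.045 [97, 108, 113, 115, 115, 115, 115, 114, 111, 100, 77, 53, 41, 40, 40, 39, 42, 39, 39, 39, 41, 40, 39, 41, 40, 40, 40, 40, 39, 39, 39, 44, 65, 63, 90, 106, 109, 111, 110]
0.06 [85, 100, 111, 114, 115, 114, 115, 115, 115, 109, 88, 63, 43, 40, 40, 40, 39, 38, 41, 41, 39, 40, 40, 39, 38, 40, 39, 40, 40, 39, 39, 40, 53, 79, 95, 106, 104, 108, 109]
[95, 91, 87, 83, 79, 75, 71, 67, 63, 59, 55, 51, 47, 43, 39, 35, 31, 27, 23, 19, 15, 11, 7, 3, -1, -5, -9, -13, -17, -21, -25, -29, -33, -37, -41, -45, -49, -53, -57]
```

Run:
```python
from h import *
q=np.load("lamp.npy");c,sn=np.cos(q[2]),np.sin(q[2])
f=cams.grab_frame("scene")
old=cv2.resize(cv2.imread("pics/scene0.png"),(560,420),interpolation=cv2.INTER_AREA).mean(2).astype(np.float32)
new=f["img"].mean(2).astype(np.float32)
ys=np.arange(.11,-.07,-.0005)
for z in(.035,.045,.055,.062):
    P=np.array([proj(f,[q[0]+c*.034-sn*y,q[1]+sn*.034+c*y,z]) for y in ys],np.float32)
    for n,im in(("old",old),("new",new)):
        v=cv2.remap(im,P[:,0].reshape(1,-1),P[:,1].reshape(1,-1),cv2.INTER_LINEAR)[0]
        k=np.nonzero(v<68)[0];k=k[(ys[k]>-.06)];print(z,n,np.round(ys[k[0]]*1e3,1),np.round(ys[k[-1]]*1e3,1))
```

```text
0.035 old 97.0 3.0
0.035 new 52.5 -36.5
0.045 old 96.5 3.5
0.045 new 51.5 -35.5
0.055 old 97.0 3.5
0.055 new 51.5 -35.5
0.062 old 97.0 3.5
0.062 new 52.0 -35.5
```

The shutter edge moved 39–39.5 mm in the camera, which agrees with the TCP (40.0 mm) and the spring force (7.2 N). Handing in.

```bash
python3 -c "
from h import *
print(order.hand_in())"
```

```text
the job is handed in; nothing more can be done
None
```

I stood the large vial upright in the lamp's recess and let go of it. I then gripped the fin, slid the shutter to half travel and held it there for more than 2 s. I handed the job in at about 20 s with the fin still gripped; no verdict was reported.

**Last checks**
- **Shutter travel:** the arm's position gave 40.0 mm, measured from where I gripped the fin, or 40.8 mm against my lamp fit. The right edge of the shutter moved 39–39.5 mm in the scene camera. An absolute reading from the same camera came out nearer 36.5 mm, which I put down to its calibration offset.
- **Holding force:** about 7.2 N along the travel, close to the 7 N the spring should give at half. A steady vertical force of about 4 N was also there, perhaps from the finger tips touching the flange at the fin's foot.
- **Vial:** the last picture showed it upright in the recess. Its cap was about 1 mm from the fitted seat centre.
- **Cup and bottle:** the arm never went down near either of them. I did not measure their positions again at the end.

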